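# Close a candle tin in the lever press: slide home, three clicks, hold

### The arm

A 6-joint arm with a two-finger parallel gripper is mounted at the origin on the work surface. World frame = base frame: x ahead of the robot, y to its left, z up, the work surface at z = 0. Lengths are in m, angles in rad, forces in N, time in s.
With the tool pointing down it reaches from about 0.275 to 0.825 m from the base axis. Payload 4.9 kg.
Tool frame: the origin (TCP) lies midway between the tips of the shut fingers; the grasp point (between the pads) lies 19 mm behind it; z points along the fingers, y is the direction in which the jaws open and shut (so a half turn about z gives the same grasp; the last joint's range is limited). The gripper opens to 85 mm and grips with 20 to 120 N. Pads are 22 mm wide; open, the fingers measure 114 mm over their backs; the gripper's body (76 mm by 85 mm) begins 54 mm behind the grasp point. The pads swing forward as they close: fully open they stand 13 mm farther back than shut.
Start: joints at [1.195, 0.326, -0.193, 1.052, 0, 1.437], TCP at [0.132, 0.534, 0.231] pointing down, gripper open.
Joint ranges: [-2.65, 2.65], [-0.97, 1.79], [-1.3, 1.35], [-1.93, 2.1], [-1.47, 1.37], [-3.14, 3.14]. Speed limits (rad/s): [2.57, 2.57, 3.14, 3.14, 3.14, 3.14].

### API

Orientations are given as a unit quaternion [x, y, z, w].
In Python, from rig import manip gives the robot as it stands. Calls block until the motion is done:
- manip.move_to(position, orientation): joint-space move of the TCP to a pose.
- manip.movel(position, frame=None, rate=0.15): straight line of the TCP; frame=None keeps the orientation; rate is the mean speed in m/s.
- manip.movej(angles): joint-space move.
- manip.move_gripper(opening, grip_force=None): finger opening in m; grip_force is the grip in N (None keeps the last); returns when the fingers have stopped.
- manip.wait(seconds).
- manip.inverse_kinematics(position, orientation): joint angles nearest the present ones, or None.
- manip.snapshot(name): name is "scene" or "top" or "wrist"; returns (picture, depth): 420x560x3 uint8, red, green, blue; 420x560 float32, m along the optical axis (not along the pixel's ray), 0 where there is no reading.
- manip.camera_info(name): a dict with "vertical_fov" (degrees; the focal length in pixels is half the picture's height over the tangent of half this angle, whatever the lens; pixels are square), "cx", "cy" (the principal point, pixels), "world_from_camera" (4x4, takes a point from camera to world coordinates); the wrist camera has in their place "mount" (4x4, takes a point from camera to tool coordinates, whose origin is the TCP and whose axes are the flange's). Camera axes: x right, y down, z forward; pixel columns grow to the right and rows downward; lengths in m; the calibration is good to about 2 mm. A picture is of the moment at which its call begins: read the wrist's pose just before it. camera_info takes no time and is no camera call.
A pose or a line that the arm cannot do raises manip.PlanningError and nothing moves.
- manip.sign_off(): hands the job in, once; it reports no verdict.
Readings, each from a call of its own:
- manip.get_time_s(): time.
- manip.get_qpos(): joint angles.
- manip.get_dq(): joint speeds.
- manip.get_joint_efforts(): joint torques, N m.
- manip.get_eef_pos(): TCP position.
- manip.get_ee_rot(): TCP orientation.
- manip.get_ft_force(): force on the tool from outside, world axes, zero at the start.
- manip.get_ft_torque(): the same for the moment, N m.
- manip.get_opening(): finger opening in m.
Only numpy, scipy, OpenCV 4.12 (cv2) and the standard library are available. Lean on these libraries where they do the work, as an engineer would, in place of code of your own. Each camera call takes 0.05 s, during which the arm holds its last target. There are 200 camera calls.

### The job

The candle tin already stands in the bench press's slide with its lid resting on it, not yet pressed down. Push the slide fully home under the ram, then pull the press lever down exactly three clicks from its rest, counting them by feel and never going on to a fourth, so that the lid is pressed fully home. The lever springs back up when let go, so finish with your hand still on it, holding it steady in the third click; leave the other tin, the mould and the candles standing where they are.

Things in the scene. Friction and masses are not known exactly. Their poses are not given: they have to be found in the camera images.
- press: Grey cast bench (arbor) press fixed to the bench, 240 mm tall, foot 215 x 110 mm. Origin on the bench under the ram's axis; z up; -x points to its open front, where the slide comes out; +x to its column (67 to 122 mm behind the ram). Head: block x -48 to 122, y -34 to 34, z 165 to 240 mm. Lever on its -y side, in the plane y = -80 mm; toothed click wheel (65 mm) between head and lever.
- slide (a joint): Travel of the flat aluminium slide (74 mm wide) that carries the tin, in m: 0 = fully home (tin centred under the ram, against its stop), 0.080 = right out to the front (as at the start). Moves straight along the press's x axis; needs about 2 N, stays where left.
- slide_front (a point): Centre of the front face of the slide's upright front plate (60 mm wide, 10 mm thick, from 46 to 92 mm above the bench; this point at 69 mm); the face looks to the press's -x. At home it lies at press x = -105 mm, y = 0.
- lever_turn (a joint): Lever angle, rad: 0 = rest (upper stop, leaning 45 deg up to the front), grows as the grip is pulled forward and down; stop at 1.25. Clicks at 0.22, 0.44, 0.66 (third) and so on. A return spring acts throughout: let go, it flies back to 0; clicks are felt but do not hold it. Pull at the grip 4 to 14 N: it jumps by 5 to 6 N at each click, then falls off over the tooth to the next.
- grip (a point): Centre of the lever's black plastic grip, a round-ended bar 26 mm in diameter, 66 mm long, in line with the arm. Moves on a circle of 160 mm radius about lever's origin in the plane press y = -80 mm; 313 mm above the bench at rest, 219 mm at the third click. Free for a gripper from above, fingers either side (closing along the press's y axis).
- tin: The plain steel candle tin being closed, 66 mm in diameter and 42 mm tall without its lid, 0.16 kg. Loose; it stands on the slide between four low steel pins with about 1 mm play. Origin: centre of its underside, 55 mm above the bench.
- tin_lid (a joint): How far the lid (flat aluminium, 69 mm in diameter) has been pressed on to this tin, in m: 0 = resting 5 mm proud, its top 105 mm above the bench; 0.005 = fully home. It takes 6 N and does not come back up. The ram's sprung foot (54 mm disc) waits 6 mm above it, comes down 4.8 mm a click, and brings it home between the second click and the third.
- closed_tin: Bystander: a finished tin, 69 mm in diameter, 45 mm tall, lid on. Origin: centre of its underside.
- pillar: Bystander: dark green pillar candle, 54 mm in diameter, 145 mm tall. Origin: centre of its underside.
- mould: Bystander: metal candle mould, a tube 62 mm in diameter on an 85 mm square base, 128 mm tall, with a 140 mm rod laid across its top. Origin: centre of its underside.
- star: Bystander: fluted orange-red candle, 76 mm across, 108 mm tall. Origin: centre of its underside.
- lever: The whole press lever: hub, 12 mm steel arm, black grip. Origin: centre of its hub, on its horizontal axis (parallel to the press's y axis), at press x = 33 mm, y = -80 mm, 200 mm above the bench.
There are look-alikes about, which are no part of the job. Leave any purple or turquoise look-alike of the tin alone.

How it is judged:
By the outcome, as a careful person would: the job done as asked, in the order asked, and still so for the second after the job is handed in, while the arm keeps its last pose, push and grip.
It also fails if it takes over 61 s, if anything falls off the work surface, if the arm or the gripper's body presses on something with over 40 N, if the wrist force passes 120 N, or if a joint passes its speed limit or range.

## Working session

There is one attempt and no reset: what is moved stays moved. The work goes in short steps, each a Python script; the robot and the scene stay as the last script left them, time stands still between calls to the robot, and variables do not carry over. Pictures are saved under pics/ and viewed, about 8 in all and at most 12, crops included, and the job is handed in when it is done.

```bash
mkdir -p pics; ls
cat > h.py <<'E'
import numpy as np, cv2
from rig import manip
def snap(name,fn=None):
    pose=(manip.get_eef_pos(),manip.get_ee_rot()) if name=="wrist" else None
    im,d=manip.snapshot(name)
    if fn: cv2.imwrite(f"pics/{fn}.png",im[:,:,::-1])
    np.savez(f"pics/{fn}.npz",im=im,d=d)
    return im,d
def cloud(name,d):
    c=manip.camera_info(name); f=d.shape[0]/2/np.tan(np.radians(c["vertical_fov"])/2)
    v,u=np.mgrid[:d.shape[0],:d.shape[1]]
    P=np.stack([(u-c["cx"])/f*d,(v-c["cy"])/f*d,d,np.ones_like(d)],-1)
    return (P@np.array(c["world_from_camera"]).T)[...,:3]
E
python3 - <<'E'
from h import *
for n in("scene","top"):
    im,d=snap(n,n); c=manip.camera_info(n); print(n,c)
a=cv2.imread("pics/scene.png");b=cv2.imread("pics/top.png")
print(manip.get_time_s(),manip.get_ee_rot(),manip.get_ft_force())
E
```

```text
pics
scene {'vertical_fov': 48.410338319184625, 'cx': 278.19162751435636, 'cy': 205.3586460751081, 'world_from_camera': array([[-0.77869565, -0.58623016,  0.22353366,  0.24926631],
       [-0.62739113,  0.72549984, -0.28289636,  0.34860807],
       [ 0.00366874, -0.3605332 , -0.93273917,  1.38283156],
       [ 0.        ,  0.        ,  0.        ,  1.        ]])}
top {'vertical_fov': 55.587110498051175, 'cx': 274.7514086375859, 'cy': 213.42060916525685, 'world_from_camera': array([[ 0.02792806, -0.98097859,  0.19209642,  0.37021142],
       [-0.99933713, -0.02291067,  0.02829133, -0.00536861],
       [-0.02335213, -0.19275921, -0.98096818,  1.14720241],
       [ 0.        ,  0.        ,  0.        ,  1.        ]])}
0.1 [ 1.20643580e-01  9.92695589e-01 -7.46677404e-04 -1.92717193e-04] [ 0.56434176 -0.09106351 -0.56257744]
```

View pics/scene.png

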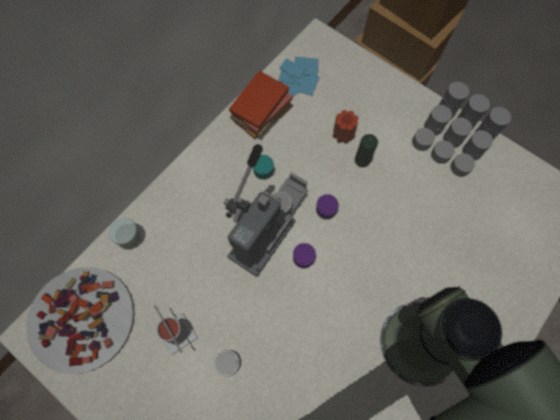

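View pics/top.png

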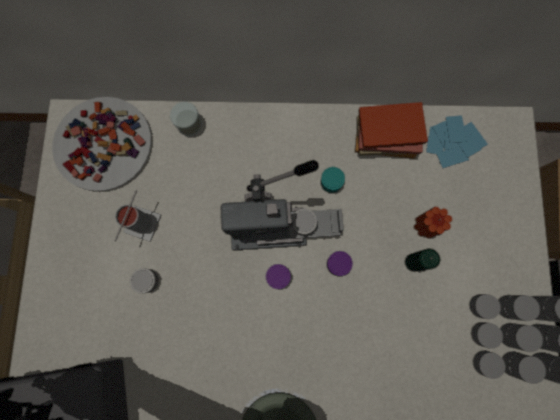

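The top view shows one press: head at (255,215), slide running right to its front plate at about (341,222), tin with lid at (305,222), and black grip at (308,167). Purple (279,276) and (340,263) and turquoise (333,180) tins are look-alikes to leave alone. The plain tin at (145,281) is the closed one. The tin in the slide is the target. Next I'll measure the press from both depth views.

Run:
```python
from h import *
for n in("top","scene"):
    z=np.load(f"pics/{n}.npz"); P=cloud(n,z["d"]); im=z["im"].astype(int); ok=z["d"]>0
    if n=="top": roi=np.zeros(ok.shape,bool); roi[140:260,210:360]=1
    else: roi=np.zeros(ok.shape,bool); roi[140:285,215:320]=1
    sat=im.max(-1)-im.min(-1)
    m=roi&ok
    t=P[m]; print(n,"bench z",np.median(P[...,2][ok]))
    def rect(mm,lab):
        q=P[mm]; 
        if len(q)<5: print(lab,len(q));return
        r=cv2.minAreaRect(q[:,:2].astype(np.float32)); print(lab,len(q),np.round(r[0],4),np.round(r[1],4),round(r[2],2),"z",np.round(np.percentile(q[:,2],[5,50,95]),4))
    def big(mm):
        k,l,s,c=cv2.connectedComponentsWithStats(mm.astype(np.uint8)); return l==1+np.argmax(s[1:,4])
    rect(big(m&(abs(P[...,2]-.24)<.006)),"head")
    grip=big(m&(im.max(-1)<45)&(P[...,2]>.25)); rect(grip,"grip")
    q=P[grip]
    if len(q): print(q.mean(0))
    rect(big(m&(abs(P[...,2]-.105)<.006)&(sat<40)),"lid")
    pl=m&(abs(P[...,2]-.09)<.006)&(P[...,1]<P[big(m&(abs(P[...,2]-.105)<.006))][:,1].min()-.01); rect(pl,"plate")
    rect(big(m&(abs(P[...,2]-.05)<.008)),"slide")
a=cv2.imread("pics/top.png")[130:270,210:360]; b=cv2.imread("pics/scene.png")[140:280,210:325]
b=cv2.copyMakeBorder(b,0,0,0,5,0)
v=np.hstack([a,b]); cv2.imwrite("pics/crop.png",cv2.convertScaleAbs(cv2.resize(v,None,fx=2.9,fy=2.9,interpolation=2),alpha=1.5))
```

```text
top bench z 1.4687860192874602e-05
head 1730 [0.5452 0.067 ] [0.0671 0.1632] 4.83 z [0.2358 0.2396 0.2425]
grip 232 [ 0.6331 -0.0448] [0.02   0.0487] 4.56 z [0.3067 0.3276 0.3394]
[ 0.63229282 -0.04520084  0.32569566]
lid 503 [ 0.5564 -0.0536] [0.0659 0.0639] 1.43 z [0.1021 0.1053 0.1085]
plate 88 [ 0.5646 -0.1515] [0.0579 0.011 ] 4.97 z [0.0871 0.0912 0.0947]
slide 863 [ 0.5477 -0.036 ] [0.0783 0.2375] 9.86 z [0.0438 0.0533 0.0572]
scene bench z 0.0009256220690478933
head 1307 [0.5466 0.068 ] [0.0682 0.1638] 5.02 z [0.2357 0.24   0.2439]
grip 135 [ 0.6347 -0.0403] [0.0187 0.0427] 1.33 z [0.3076 0.325  0.3406]
[ 0.6342537  -0.03967412  0.32469859]
lid 231 [ 0.5519 -0.0604] [0.0446 0.0687] 61.79 z [0.1012 0.1054 0.11  ]
plate 73 [ 0.5673 -0.1504] [0.0603 0.0129] 4.21 z [0.0853 0.0906 0.0947]
slide 640 [ 0.5474 -0.0366] [0.0774 0.2396] 11.32 z [0.0435 0.0515 0.0575]
```

View pics/crop.png

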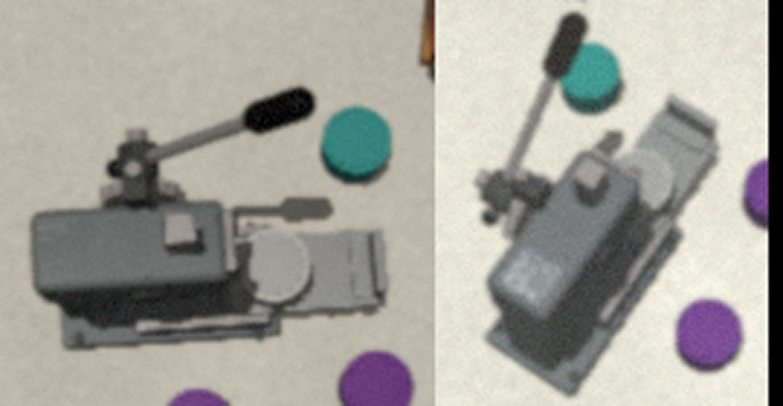

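The crop confirms it: the bare steel tin with its lid sits on the press's slide, with the turquoise tin close by but low. Both views put the press origin at about (0.550, 0.029) with +x at 95°. The predicted grip (0.636, -0.044) agrees with the measured one (0.633, -0.043). Now I'll move round the near side and push the slide.

```bash
cat >> h.py <<'E'
from scipy.spatial.transform import Rotation as R
O=np.array([.5497,.0293,0]); A=np.radians(95.)
X=np.array([np.cos(A),np.sin(A),0]); Y=np.array([-np.sin(A),np.cos(A),0]); Z=np.array([0,0,1.])
def W(x,y,z): return O+x*X+y*Y+z*Z          # press -> world
def Q(tilt=0,s=1):                            # jaws along press y; tilt about press y
    z=-Z; y=s*Y; M=np.c_[np.cross(y,z),y,z]
    return (R.from_rotvec(tilt*Y)*R.from_matrix(M)).as_quat()
E
python3 - <<'E'
from h import *
z=np.load("pics/top.npz"); P=cloud("top",z["d"]); im=z["im"].astype(int)
m=(im[...,1]-im[...,0]>40)&(P[...,2]>.02); m[:,:300]=0;m[:,360:]=0
p=P[m]; t=np.median(p[p[:,2]>np.percentile(p[:,2],30)],0); d=t-O; print("turq",t,"press",d@X,d@Y,len(p))
try:
  for s in(1,-1):
    print(s,[manip.inverse_kinematics(W(*w),Q(0,s)) for w in((-.215,.01,.058),(-.080,-.08,.294),(-.126,-.08,.2))])
    print([manip.inverse_kinematics(W(*w),Q(t,s)) for w,t in(((-.126,-.08,.2),-.66),((-.126,-.08,.2),.66))])
except Exception as e: print(e)
E
```

```text
turq [ 0.69178192 -0.13381562  0.05108175] press -0.1748781680059743 -0.12732479706068003 388
1 [array([-0.44647671,  0.5605203 , -0.30701689,  0.70325913,  0.        ,
       -2.1045395 ]), array([-0.18377587,  0.46819769,  0.18091623,  1.28351486,  0.        ,
       -1.84183866]), array([-0.25255536,  0.52622666,  0.03660273,  1.0811724 ,  0.        ,
       -1.91061815])]
[array([-0.4998094 ,  0.7951252 ,  0.33447712,  1.51616773,  0.53571851,
       -2.27074271]), array([ 0.03609386,  0.53886581, -0.11340452,  0.87884885, -0.65898445,
       -1.6355384 ])]
-1 [array([-0.44647671,  0.5605203 , -0.30701689,  0.70325913,  0.        ,
        1.03705315]), array([-0.18377587,  0.46819769,  0.18091623,  1.28351486,  0.        ,
        1.299754  ]), array([-0.25255536,  0.52622666,  0.03660273,  1.0811724 ,  0.        ,
        1.2309745 ])]
[array([-0.4998094 ,  0.7951252 ,  0.33447712,  1.51616773,  0.53571851,
        0.87084995]), array([ 0.03609386,  0.53886581, -0.11340452,  0.87884885, -0.65898445,
        1.50605425])]
```

Run:
```python
from h import *
q=Q(0,-1)
manip.move_to([.13,.33,.38],q)
manip.move_gripper(0,30)
manip.move_to([.34,-.12,.38],q)
manip.move_to(W(-.215,.01,.30),q)
manip.movel(W(-.215,.01,.060),rate=.15)
manip.wait(.2); f0=np.array(manip.get_ft_force()); print("f0",f0,manip.get_time_s(),manip.get_opening())
x=-.205
while x<-.108:
    manip.movel(W(x,.01,.060),rate=.06)
    f=np.array(manip.get_ft_force())-f0; e=np.array(manip.get_eef_pos())-O
    print(round(x,3),"act",np.round([e@X,e@Y,e[2]],4),"F",np.round([f@X,f@Y,f[2]],2))
    if -f@X>9: break
    x+=.01 if x<-.135 else .003
print(manip.get_time_s())
snap("top","top2")
```

```text
f0 [ 0.17030746 -0.32922859  0.02519664] 6.575 0.00034728756888944846
-0.205 act [-0.2044  0.0101  0.06  ] F [ 0.29 -0.58 -1.09]
-0.195 act [-0.1944  0.0101  0.06  ] F [ 0.15 -0.18 -0.21]
-0.185 act [-0.1844  0.0101  0.06  ] F [ 0.75  0.57 -0.11]
-0.175 act [-0.1743  0.01    0.06  ] F [-0.01 -0.3   0.08]
-0.165 act [-0.1643  0.01    0.06  ] F [ 0.31  0.05 -0.54]
-0.155 act [-0.1543  0.0101  0.06  ] F [0.59 1.22 0.19]
-0.145 act [-0.1443  0.01    0.06  ] F [ 0.51 -0.1  -0.37]
-0.135 act [-0.1343  0.01    0.06  ] F [ 0.71  0.07 -0.19]
-0.132 act [-0.1317  0.01    0.06  ] F [ 0.44  1.15 -0.35]
-0.129 act [-0.1288  0.01    0.06  ] F [ 0.24 -0.   -0.86]
-0.126 act [-0.1257  0.01    0.06  ] F [ 0.79  0.19 -0.02]
-0.123 act [-0.1226  0.01    0.06  ] F [-0.33  0.8   0.92]
-0.12 act [-0.1196  0.01    0.06  ] F [ 0.22 -0.4  -0.34]
-0.117 act [-0.1184  0.01    0.0601] F [-4.67  1.02 -1.04]
-0.114 act [-0.1185  0.01    0.0602] F [-13.61   0.85  -3.4 ]
10.8583
```

Force rose sharply to 13.6 N with the TCP stalled at press x = -0.118, so the slide is on its stop. I'll back off, check it from above, and look at the grip with the wrist camera.

Run:
```python
from h import *
q=Q(0,-1)
manip.movel(W(-.16,.01,.060),rate=.15)
manip.movel(W(-.20,.01,.40),rate=.3)
manip.move_gripper(.07,30)
manip.movel(W(-.080,-.08,.40),rate=.2)
im,d=snap("wrist","w1"); c=manip.camera_info("wrist")
p=np.array(manip.get_eef_pos()); M=np.eye(4); M[:3,:3]=R.from_quat(manip.get_ee_rot()).as_matrix(); M[:3,3]=p
f=210/np.tan(np.radians(c["vertical_fov"])/2); v,u=np.mgrid[:420,:560]
C=np.stack([(u-c["cx"])/f*d,(v-c["cy"])/f*d,d,np.ones_like(d)],-1)@(M@np.array(c["mount"])).T
D=C[...,:3]-O; px,py,pz=D@X,D@Y,D[...,2]
m=(d>0)&(abs(px+.08)<.06)&(abs(py+.08)<.04)&(pz>.25)&(pz<.36)&(im.max(-1)<70)
g=np.c_[px[m],py[m],pz[m]]; print(len(g)); print(np.percentile(g,[2,50,98],axis=0) if len(g) else "")
np.save("pics/g.npy",g)
im2,d2=snap("top","top3"); Pt=cloud("top",d2); D=Pt-O
k=(abs(D[...,2]-.09)<.006)&(D@X<-.085)&(D@X>-.24)&(abs(D@Y)<.045); print("plate",k.sum(),np.percentile((D@X)[k],[5,50,95]) if k.any() else "")
a=cv2.resize(im2[120:270,200:370],(510,450)); b=cv2.resize(im,(280,210)); b=cv2.copyMakeBorder(b,0,240,0,0,0)
cv2.imwrite("pics/v3.png",cv2.convertScaleAbs(np.hstack([a,b])[:,:,::-1],alpha=1.4)); print(manip.get_time_s())
```

```text
3330
[[-0.10292029 -0.09344791  0.30287535]
 [-0.08010889 -0.08126073  0.32612755]
 [-0.05736467 -0.06943921  0.34073191]]
plate 0 
14.325
```

View pics/v3.png

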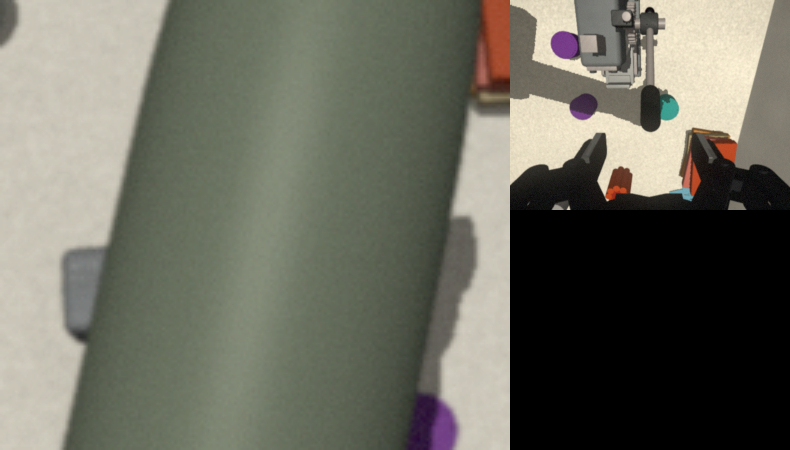

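The wrist view shows the slide in and the grip at (652,107), midway between the fingers. The measured grip centre, press (-0.080, -0.081), matches the model. The top view is blocked by the arm. I'll grasp and pull in small steps, reading the force at each.

```bash
cat >> h.py <<'E'
L=.160; YG=-.0808
def grip_at(a,back=.020):
    p=np.array([.033-L*np.cos(np.pi/4-a),YG,.2+L*np.sin(np.pi/4-a)]); q=Q(-a,-1)
    return W(*p)+back*R.from_quat(q).as_matrix()[:,2],q
def ang():
    p=np.array(manip.get_eef_pos())-.020*R.from_quat(manip.get_ee_rot()).as_matrix()[:,2]-O
    r=np.array([-(p@X-.033),p[2]-.2]); return np.pi/4-np.arctan2(r[1],r[0]),np.hypot(*r)
def pull(a,f0,rate=.06):
    p,q=grip_at(a); manip.movel(p,frame=q,rate=rate)
    f=np.mean([manip.get_ft_force() for _ in range(4)],0)-f0; b=np.pi/4-a
    t=-np.sin(b)*X-np.cos(b)*Z; r=-np.cos(b)*X+np.sin(b)*Z
    aa,rr=ang(); print(f"{a:.3f} act {aa:.4f} r {rr:.4f} Ft {-f@t:.2f} Fr {f@r:.2f} Fy {f@Y:.2f} t {manip.get_time_s():.2f}"); return -f@t
E
python3 - <<'E'
from h import *
d=np.load("pics/w1.npz"); im,d=d["im"],d["d"]; c=manip.camera_info("wrist")
p=np.array(manip.get_eef_pos()); M=np.eye(4); M[:3,:3]=R.from_quat(manip.get_ee_rot()).as_matrix(); M[:3,3]=p
f=210/np.tan(np.radians(c["vertical_fov"])/2); v,u=np.mgrid[:420,:560]
D=(np.stack([(u-c["cx"])/f*d,(v-c["cy"])/f*d,d,np.ones_like(d)],-1)@(M@np.array(c["mount"])).T)[...,:3]-O
k=(d>0)&(abs(D[...,2]-.09)<.006)&(D@X<-.06)&(D@X>-.24)&(abs(D@Y)<.045); print("plate",k.sum(),np.percentile((D@X)[k],[2,50,98]))
p,q=grip_at(0); manip.movel(p,frame=q,rate=.12); manip.wait(.2)
f0=np.mean([manip.get_ft_force() for _ in range(4)],0); np.save("f0.npy",f0)
manip.move_gripper(0.0,50); print("opening",manip.get_opening(),manip.get_time_s())
pull(0,f0)
for a in np.arange(.02,.301,.02): pull(a,f0)
E
```

```text
plate 430 [-0.1075619  -0.10206844 -0.09770168]
opening 0.025187839642678213 16.0417
0.000 act -0.0013 r 0.1602 Ft 0.55 Fr 1.12 Fy -2.67 t 16.29
0.020 act 0.0120 r 0.1602 Ft 7.23 Fr 2.64 Fy -0.96 t 16.54
0.040 act 0.0291 r 0.1602 Ft 8.66 Fr 3.36 Fy -0.86 t 16.79
0.060 act 0.0498 r 0.1603 Ft 8.04 Fr 3.06 Fy -1.36 t 17.04
0.080 act 0.0715 r 0.1603 Ft 7.04 Fr 2.11 Fy -1.62 t 17.29
0.100 act 0.0932 r 0.1604 Ft 6.71 Fr 3.23 Fy -2.38 t 17.54
0.120 act 0.1149 r 0.1604 Ft 6.10 Fr 2.03 Fy -2.77 t 17.79
0.140 act 0.1367 r 0.1604 Ft 5.30 Fr 3.05 Fy -3.02 t 18.04
0.160 act 0.1579 r 0.1605 Ft 4.72 Fr 2.77 Fy -1.90 t 18.29
0.180 act 0.1789 r 0.1605 Ft 4.33 Fr 3.59 Fy -3.97 t 18.54
0.200 act 0.1985 r 0.1605 Ft 5.30 Fr 3.58 Fy -4.59 t 18.79
0.220 act 0.2169 r 0.1605 Ft 5.25 Fr 3.93 Fy -2.58 t 19.04
0.240 act 0.2332 r 0.1605 Ft 7.96 Fr 4.63 Fy -1.89 t 19.29
0.260 act 0.2510 r 0.1605 Ft 10.24 Fr 4.32 Fy -2.56 t 19.54
0.280 act 0.2717 r 0.1605 Ft 9.82 Fr 3.44 Fy -1.87 t 19.79
0.300 act 0.2928 r 0.1605 Ft 8.86 Fr 5.56 Fy -2.52 t 20.04
```

The first click shows clearly: Ft climbs from 5 to 10 N from about 0.22. Plate at home (-0.102 against -0.100 expected). Continuing.

Run:
```python
from h import *
f0=np.load("f0.npy")
for a in np.arange(.32,.641,.02): pull(a,f0)
```

```text
0.320 act 0.3138 r 0.1605 Ft 7.32 Fr 4.46 Fy -2.21 t 20.29
0.340 act 0.3349 r 0.1606 Ft 7.08 Fr 4.79 Fy -3.51 t 20.54
0.360 act 0.3558 r 0.1606 Ft 7.08 Fr 4.56 Fy -3.60 t 20.79
0.380 act 0.3768 r 0.1607 Ft 6.74 Fr 4.50 Fy -3.33 t 21.04
0.400 act 0.3977 r 0.1607 Ft 5.52 Fr 4.16 Fy -3.96 t 21.29
0.420 act 0.4170 r 0.1607 Ft 6.27 Fr 5.81 Fy -3.59 t 21.54
0.440 act 0.4353 r 0.1607 Ft 7.16 Fr 5.09 Fy -2.92 t 21.79
0.460 act 0.4517 r 0.1607 Ft 9.90 Fr 5.59 Fy -2.89 t 22.04
0.480 act 0.4698 r 0.1606 Ft 11.70 Fr 3.40 Fy -1.67 t 22.29
0.500 act 0.4909 r 0.1606 Ft 10.48 Fr 4.46 Fy -3.05 t 22.54
0.520 act 0.5124 r 0.1607 Ft 9.61 Fr 5.26 Fy -2.70 t 22.79
0.540 act 0.5334 r 0.1607 Ft 8.74 Fr 5.71 Fy -3.55 t 23.04
0.560 act 0.5543 r 0.1607 Ft 8.14 Fr 6.03 Fy -3.25 t 23.29
0.580 act 0.5748 r 0.1607 Ft 8.37 Fr 5.37 Fy -3.98 t 23.54
0.600 act 0.5954 r 0.1608 Ft 8.69 Fr 4.78 Fy -3.84 t 23.79
0.620 act 0.6159 r 0.1608 Ft 6.92 Fr 5.68 Fy -5.54 t 24.04
0.640 act 0.6352 r 0.1608 Ft 7.55 Fr 4.54 Fy -4.89 t 24.29
```

Run:
```python
from h import *
f0=np.load("f0.npy")
for a in (.66,.68,.70,.715,.73): pull(a,f0)
manip.wait(1.); pull(.73,f0); print(np.abs(manip.get_dq()).max(),manip.get_opening())
im,d=snap("wrist","w2"); im2,_=snap("scene","s2")
v=np.hstack([cv2.resize(im2[130:290,205:335],(390,480)),cv2.resize(im,(400,300)) if 0 else cv2.copyMakeBorder(cv2.resize(im,(400,300)),0,180,0,0,0)])
cv2.imwrite("pics/v4.png",cv2.convertScaleAbs(v[:,:,::-1],alpha=1.4))
```

```text
0.660 act 0.6533 r 0.1608 Ft 9.37 Fr 6.20 Fy -3.94 t 24.54
0.680 act 0.6694 r 0.1607 Ft 11.63 Fr 5.28 Fy -3.08 t 24.79
0.700 act 0.6873 r 0.1607 Ft 14.08 Fr 5.62 Fy -1.17 t 25.04
0.715 act 0.7020 r 0.1607 Ft 14.00 Fr 5.69 Fy -2.50 t 25.29
0.730 act 0.7178 r 0.1607 Ft 12.45 Fr 5.14 Fy -2.56 t 25.54
0.730 act 0.7164 r 0.1607 Ft 11.53 Fr 5.62 Fy -2.60 t 26.79
0.0011466768701546403 0.02497221244658708
```

View pics/v4.png

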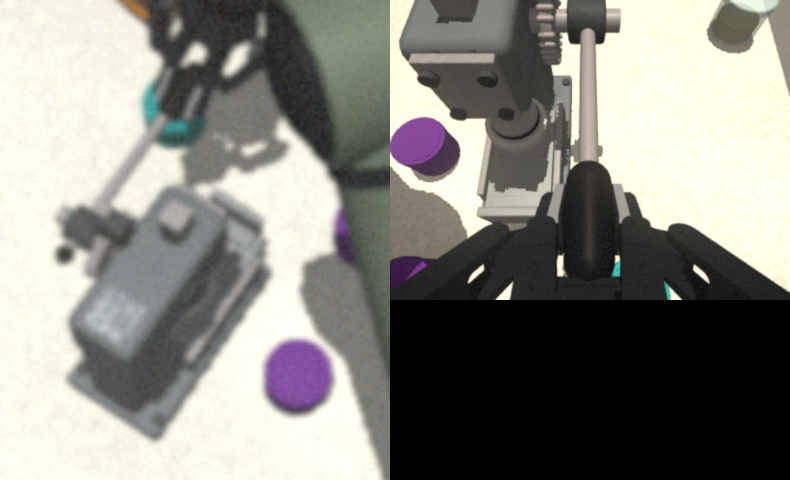

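The views show the ram foot down on the lid at (515,130) and the fingers holding the grip at (590,220). The third click peaked at 14 N around 0.69 and then fell off. A quick check of the lid's height, then I'll hand in.

Run:
```python
from h import *
f0=np.load("f0.npy")
d=np.load("pics/w2.npz")["d"]; c=manip.camera_info("wrist")
p=np.array(manip.get_eef_pos()); M=np.eye(4); M[:3,:3]=R.from_quat(manip.get_ee_rot()).as_matrix(); M[:3,3]=p
f=210/np.tan(np.radians(c["vertical_fov"])/2); v,u=np.mgrid[:420,:560]
D=(np.stack([(u-c["cx"])/f*d,(v-c["cy"])/f*d,d,np.ones_like(d)],-1)@(M@np.array(c["mount"])).T)[...,:3]-O
x,y,z=D@X,D@Y,D[...,2]; rr=np.hypot(x,y); ok=d>0
for lab,k in(("lid",ok&(rr>.029)&(rr<.0335)&(z>.085)&(z<.12)&(x<0)),("slide",ok&(x<-.045)&(x>-.085)&(abs(y)<.03)&(z<.075)),("bench",ok&(z<.02))):
    print(lab,k.sum(),np.median(z[k]))
k=ok&(abs(z-.09)<.006)&(x<-.06)&(x>-.2)&(abs(y)<.035); print("plate x",np.median(x[k]))
pull(.73,f0)
manip.sign_off()
```

```text
lid 805 0.10117288078841286
slide 3191 0.05593110338097279
bench 111636 0.0007967745499842249
plate x -0.10350167657064976
0.730 act 0.7163 r 0.1607 Ft 13.60 Fr 6.08 Fy -2.38 t 27.14
the job is handed in; nothing more can be done
```

The slide is fully home, the lever is held in its third click, and the lid looks fully pressed. I handed the job in at 27.1 s of the 61 s allowed.

- **Slide:** I pushed it with the shut fingers until it met its stop, where the force rose to 13.6 N with no further movement. The front plate then measured press x = -0.102 m, and -0.1035 m in the last check, against -0.100 m expected, so 2 to 3.5 mm out, a bit over the camera calibration's 2 mm.
- **Lever:** I gripped it at 50 N and pulled in small steps. Force jumps came at about 0.22, 0.44 and 0.66 rad. The third peaked at 14 N and then fell off. I am holding at 0.716 rad, well short of the fourth click at 0.88, and the joints were still.
- **Lid:** Its top measured 101.2 mm above the bench. Bench and slide both read about 0.9 mm high, so that is about 100 mm, or fully home (it was at 105 mm at the start).
- **Checks that fell short:** The 2 N slide friction did not show in the force readings. The last top view was blocked by the arm, so I confirmed the slide with the wrist camera instead. I did not re-measure the bystanders; I planned the moves to stay clear of them.

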